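# Press the tortilla warmer's lid home

### The job

The lid of the tortilla warmer (the wide, low red tub) is hooked on at one side but still stands open at its clip tab. Press the lid down from above until it is fully home all round, leaving the warmer standing where it is. The narrower, taller red tub beside it is to stay half open: do not touch it or its lid.

Things in the scene. Friction and masses are not known exactly. Their poses are not given: they have to be found in the camera images.
- warmer: Tortilla warmer, loose, about 0.85 kg: round red tub 180 mm in diameter, rim 75 mm above the table, lid 188 mm across. Origin: centre of its underside; z up; -x points to the clip tab, where the lid stands open (a lid ear 45 mm wide, 20 mm out); +x to the hook lug (a stub 20 mm wide, 7 mm out), where the lid pivots at the rim, 90 mm from the middle.
- warmer_lid (a joint): Tilt of the warmer's lid about its hooked side, rad: 0 = fully home and level, larger = standing open at the clip tab (starts between 0.13 and 0.22, so the tab stands 26 to 45 mm higher than when home). The fit is tight: the lid stays wherever it is left, has no spring, and takes about 7 N to push down at the point warmer_press (about 12 N at the lid's middle) until it meets a firm stop at 0.
- warmer_press (a point): Good point to press: on the flat top face of the warmer's lid, near the clip tab, 68 mm from the lid's middle on the tab side and 158 mm from the pivot. The top is flat there, apart from a 3 mm high round boss of 81 mm diameter at the lid's middle. With the lid fully home this point is 83 mm above the table. z is the lid's upward normal, -x points to the tab.
- tub_press (a point): Same point on the lid of the other tub, a bystander to leave alone: red plastic tub of the same make but 110 mm in diameter, rim 110 mm above the table, its lid also standing open at its tab. The point is on the lid's top face, 33 mm from its middle on the tab side (-x).
Mind the look-alikes: they are no part of the job. Leave any black or pink look-alike of the warmer alone.

How it is judged:
At the end, for the whole second after the job is handed in: The warmer's lid is home (within 0.035 rad, about 7 mm at the tab) and at rest, the warmer stands upright and still within 30 mm of where it began, and the other tub and its lid are where they were (15 mm) (value of joint warmer_lid below 0.035 rad and velocity of joint warmer_lid below 0.05 rad/s and distance of warmer from where it was at the start of the episode below 0.03 m and angle between warmer's own z axis and vertical below 0.1 rad and linear speed of warmer below 0.02 m/s and distance of tub_press from where it was at the start of the episode below 0.015 m); the robot touches nothing.
It fails at once if the narrower tub or its lid is moved more than 15 mm (distance of tub_press from where it was at the start of the episode above 0.015 m).
It fails at once if the warmer is tipped (angle between warmer's own z axis and vertical above 0.3 rad).
It also fails if it takes over 26 s, if anything falls off the work surface, if the arm or the gripper's body presses on something with over 40 N, if the wrist force passes 120 N, or if a joint passes its speed limit or range.

### The arm

A 6-joint arm with a two-finger parallel gripper is mounted at the origin on the work surface. World frame = base frame: x ahead of the robot, y to its left, z up, the work surface at z = 0. Lengths are in m, angles in rad, forces in N, time in s.
With the tool pointing down it reaches from about 0.325 to 0.85 m from the base axis. Payload 15.5 kg.
Tool frame: the origin (TCP) lies on the front face of the gripper's body, between the roots of the fingers; the fingertips stand 78 mm ahead of it and the grasp point (between the pads) lies 60 mm ahead of it; y points along the fingers, x is the direction in which the jaws open and shut, and the axes are right-handed (so a half turn about y gives the same grasp; the last joint's range is limited). The gripper opens to 91 mm and grips with 3 to 60 N. Pads are 32 mm wide; open, the fingers measure 118 mm over their backs; the gripper's body (76 mm by 178 mm) begins 60 mm behind the grasp point.
Start: joints at [1.018, 0.494, 1.345, -0, 1.302, -0.096], TCP at [0.276, 0.561, 0.292] pointing down, gripper open.
Joint ranges: [-2.91, 2.91], [-0.82, 2.16], [0.22, 2.67], [-1.22, 4.37], [0.12, 2.79], [-3.08, 3.08]. Speed limits (rad/s): [1.89, 1.89, 2.57, 3.01, 3.01, 3.01].

### API

Orientations are given as a rotation vector (axis times angle).
In Python, from workcell import arm gives the robot as it stands.
- The arm moves only by the shell command python3 -m pendant 'ROWS' [FORCE]. ROWS is text: rows parted by semicolons, each of 5 numbers parted by spaces: the opening, from 0 (shut) to 1 (fully open), then the shift along the tool's x, y, z in mm, then the turn about the tool's y in rad. A call has 1 to 5 rows; each row is the pose to reach, as a shift and turn from the pose commanded when the call began, along the tool's axes at that moment; what a row does not reach only later rows make up. A row lasts 1/8 s, in which the tool goes at most 62.5 mm and 10.7 degrees, less where a joint would pass 70% of its speed; a pose out of reach is approached as far as the arm can. A call with a gripper value outside its range is refused whole. The fingers move at their own pace and stop on an object; FORCE is the grip in N (left out, the last holds). Time passes only in rows, so rows that repeat a pose let the fingers close. It gives the time, the measured TCP pose, the force and the opening at its end, in the units of the state.
- arm.observe(): the state, without advancing time (a new reading comes with each control period).
- arm.get_image(name): name is "side" or "top" or "wrist"; returns the picture (420x560x3 uint8, red, green, blue); there is no depth.
- arm.calibration(name): a dict with "intrinsics" (3x3 intrinsics, pixels), "world_to_cam" (4x4, takes a point from world to camera coordinates). Camera axes: x right, y up, looking along -z (the intrinsics and any distortion apply to the point x, -y, -z); pixel columns grow to the right and rows downward; lengths in m; the calibration is good to about 2 mm. A picture is of the moment at which its call begins: read the wrist's pose just before it. calibration takes no time and is no camera call; for the wrist camera it gives the pose at the moment of the call.
- arm.sign_off(): hands the job in, once; it reports no verdict.
Trained networks look in the newest picture that a camera, given by its name, has taken for a name from the list of things; names that differ only in an ending like _2 or _b are one class to them, and where a whole thing is asked for, a point or a joint stands for the part that bears it (a point fixed in the world has none). Each returns a list of dicts, best first, with "score" (0 to 1); they miss things now and then, are a little off and sometimes report something else, mostly with a low value. They report only what shows in the picture. A call takes as long as a camera call. They do not tell look-alikes from the thing itself.
- arm.silhouettes(camera, thing): "region" (420x560 bool, what is visible of it) and "extent" ([left, top, right, bottom] in pixels, round what is visible of it).
The state is a dict: "t": time; "qpos": joint angles; "qvel": joint speeds; "tau": joint torques, N m; "position": TCP position; "eef_rot": TCP orientation; "contact_force": force on the tool from outside, world axes, zero at the start; "moment": the same for the moment, N m; "gripper_width": finger opening in m.
Only numpy, scipy, OpenCV 4.12 (cv2) and the standard library are available. Lean on these libraries where they do the work, as an engineer would, in place of code of your own. Each camera call takes 0.05 s, during which the arm holds its last target.

## Working session

There is one attempt and no reset: what is moved stays moved. The work goes in short steps, Python scripts to look and compute and a shell command to move; the robot and the scene stay as the last step left them, time stands still between calls to the robot, and variables do not carry over. Pictures are saved under pics/ and viewed, and the job is handed in when it is done.

```bash
mkdir -p pics; ls; python3 - <<'E'
from workcell import arm
import cv2,numpy as np
print(arm.observe())
for n in ["top","side"]:
    im=arm.get_image(n); cv2.imwrite(f"pics/{n}0.png",im[:,:,::-1])
    c=arm.calibration(n); print(n,np.round(c["intrinsics"],1).tolist(),np.round(c["world_to_cam"],4).tolist(),[k for k in c])
    for t in ["warmer","warmer_lid","tub_press"]:
        for s in arm.silhouettes(n,t): print(t,round(s["score"],2),s["extent"])
E
```

```text
pics
{'t': 0.0, 'qpos': array([ 1.01849047e+00,  4.94203575e-01,  1.34613097e+00,  1.08999103e-05,
        1.30252151e+00, -9.55151699e-02]), 'qvel': array([ 1.65276136e-03, -9.18253216e-04, -5.71082270e-05, -1.95941943e-04,
        3.23188051e-04, -6.30080006e-04]), 'tau': array([ 2.68345342e-03, -8.78814626e+01, -3.81873965e+01,  7.08059245e-02,
        5.29276847e-02, -1.03329712e-04]), 'position': array([0.2755187 , 0.5606704 , 0.29162559]), 'eef_rot': array([-1.39189806, -0.86563302,  0.86749504]), 'contact_force': array([-0.4589103 ,  0.46041562, -0.25740137]), 'moment': array([ 0.01596331, -0.00712662, -0.05643699]), 'gripper_width': 0.09123842391743457}
top [[477.9, 0.0, 282.3], [0.0, 477.9, 211.5], [0.0, 0.0, 1.0]] [[0.0199, -0.9998, 0.0031, 0.019], [0.9732, 0.0201, 0.2291, -0.5378], [-0.2291, -0.0015, 0.9734, -1.3147], [0.0, 0.0, 0.0, 1.0]] ['intrinsics', 'world_to_cam']
warmer 0.9 [275.8, 191.1, 340.3, 251.4]
warmer 0.82 [370.0, 275.5, 437.9, 361.2]
warmer 0.79 [320.7, 87.5, 385.6, 159.2]
warmer_lid 0.85 [274.4, 185.7, 340.0, 255.0]
warmer_lid 0.8 [322.5, 89.0, 388.9, 157.5]
warmer_lid 0.55 [369.0, 276.7, 441.8, 358.9]
tub_press 0.74 [164.4, 215.1, 211.9, 255.7]
tub_press 0.61 [274.7, 186.7, 338.3, 254.7]
side [[401.5, 0.0, 281.0], [0.0, 401.5, 209.6], [0.0, 0.0, 1.0]] [[0.9914, -0.1311, 0.0023, -0.527], [0.0967, 0.7427, 0.6625, -0.1212], [-0.0886, -0.6566, 0.749, -1.0313], [0.0, 0.0, 0.0, 1.0]] ['intrinsics', 'world_to_cam']
warmer 0.86 [363.4, 229.8, 460.7, 311.8]
warmer 0.79 [236.6, 198.1, 317.7, 273.8]
warmer 0.67 [104.7, 302.0, 214.0, 402.3]
warmer_lid 0.96 [366.0, 230.1, 462.2, 302.5]
warmer_lid 0.72 [104.5, 304.1, 213.5, 400.0]
warmer_lid 0.57 [234.1, 198.3, 315.1, 257.4]
tub_press 0.61 [222.7, 112.8, 264.7, 155.8]
```

View pics/top0.png

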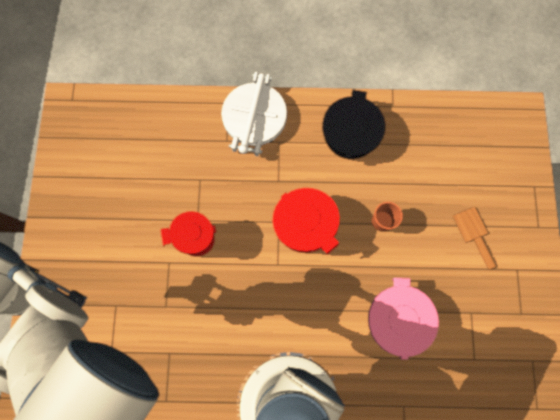

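View pics/side0.png

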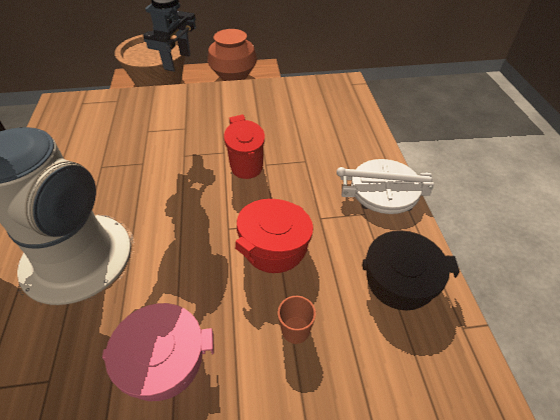

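Top view: the red warmer is at about (307,220), with its tab at about (332,245) and its hook at about (283,197). The narrow red tub is at (192,233). The black (354,127) and pink (404,320) look-alikes are to be left alone. Next I fit a model of the warmer to the red masks in both views.

```bash
cat > h.py <<'E'
import numpy as np,cv2
from scipy.optimize import minimize
from workcell import arm
def proj(c,P):
    P=np.asarray(P,float); K=np.array(c["intrinsics"]);T=np.array(c["world_to_cam"])
    q=P@T[:3,:3].T+T[:3,3]; q=q*[1,-1,-1]; u=q@K.T; return u[:,:2]/u[:,2:]
a=np.linspace(0,2*np.pi,60,endpoint=False)
def circ(r,z): return np.c_[r*np.cos(a),r*np.sin(a),0*a+z]
def model(p):
    x,y,yaw,t=p
    R=np.array([[np.cos(yaw),-np.sin(yaw),0],[np.sin(yaw),np.cos(yaw),0],[0,0,1]])
    tilt=np.array([[np.cos(t),0,np.sin(t)],[0,1,0],[-np.sin(t),0,np.cos(t)]])
    piv=np.array([.09,0,.075])
    lid=lambda P:(np.asarray(P)-piv)@tilt.T+piv
    W=lambda P:np.asarray(P)@R.T+[x,y,0]
    parts=[np.r_[circ(.09,.0),circ(.09,.075)],
       lid(np.r_[circ(.094,.073),circ(.094,.083)]),
       lid([[sx,sy,z] for sx in(-.08,-.114) for sy in(-.0225,.0225) for z in(.075,.083)]),
       np.array([[sx,sy,z] for sx in(.08,.097) for sy in(-.01,.01) for z in(.06,.075)])]
    return [W(P) for P in parts], W(lid([[-.068,0,.083],[-.114,0,.083],[0,0,.083],[-.114,0,.078]]))
S=4
def render(c,p):
    m=np.zeros((420*S,560*S),np.uint8)
    for P in model(p)[0]:
        h=cv2.convexHull(((proj(c,P)+.5)*S).astype(np.int32)); cv2.fillConvexPoly(m,h,255)
    return cv2.resize(m,(560,420),interpolation=cv2.INTER_AREA)/255.
def redmask(im,box):
    r,g,b=[im[:,:,i].astype(float) for i in range(3)]
    m=((r>60)&(g<.3*r)&(b<.3*r)).astype(np.uint8)
    o=np.zeros_like(m);l,t,rr,bb=box;o[t:bb,l:rr]=m[t:bb,l:rr]
    n,L,st,_=cv2.connectedComponentsWithStats(o); k=1+np.argmax(st[1:,4]); return (L==k).astype(float)
E
python3 - <<'E'
from h import *
B={"top":(260,175,360,270),"side":(225,190,330,285)}
M={};C={}
for n in B:
    im=cv2.imread(f"pics/{n}0.png")[:,:,::-1]; M[n]=redmask(im,B[n]); C[n]=arm.calibration(n); print(n,M[n].sum())
def cost(p): return sum(np.abs(render(C[n],p)-M[n]).sum() for n in B)+1e4*max(0,-p[3])
best=None
for y0 in (2.2,2.5,2.8):
  for t0 in(.13,.2):
    for s in [(0.55,-.05)]:
      r=minimize(cost,[*s,y0,t0],method="Nelder-Mead",options=dict(initial_simplex=np.array([[*s,y0,t0]]*5)+np.vstack([np.zeros(4),np.diag([.05,.05,.3,.05])]),maxiter=400,xatol=1e-4,fatol=.1))
      print(np.round(r.x,4),r.fun)
      if best is None or r.fun<best.fun: best=r
p=best.x; print(np.round(model(p)[1],4))
for n in B:
    im=cv2.imread(f"pics/{n}0.png"); l,t,r,b=B[n]
    cs,_=cv2.findContours((render(C[n],p)>.5).astype(np.uint8),0,1)
    big=cv2.resize(im[t:b,l:r],None,fx=5,fy=5)
    for c in cs: cv2.polylines(big,[((c-[l,t])*5+2).astype(int)],1,(0,255,0),1)
    u=proj(C[n],model(p)[1][:1])[0]; cv2.circle(big,tuple(int(v) for v in (u-[l,t])*5),4,(255,255,0),-1)
    cv2.imwrite(f"pics/fit_{n}.png",big)
E
```

```text
top 3410.0
side 4263.0
[ 0.5053 -0.0346  2.2345  0.1559] 1378.964705882353
[ 0.5045 -0.0346  2.2532  0.215 ] 1426.450980392157
[ 5.0820e-01 -3.2900e-02  2.0141e+00  8.0000e-04] 1182.2470588235294
[ 0.5095 -0.034   0.7665  0.0739] 971.3176470588235
[ 0.508  -0.0358  3.4538  0.0047] 1336.6784313725489
[ 0.5085 -0.0357  3.4881  0.0085] 1341.8352941176468
[[ 0.4612 -0.0805  0.0946]
 [ 0.4282 -0.1123  0.098 ]
 [ 0.5101 -0.0334  0.0896]
 [ 0.4279 -0.1125  0.0931]]
```

```bash
cat > fit.py <<'E'
from h import *
import sys
tag=sys.argv[1]
B={"top":(260,175,360,270),"side":(225,190,330,285)}
M={};C={}
for n in B:
    im=cv2.imread(f"pics/{n}{tag}.png")[:,:,::-1]; M[n]=redmask(im,B[n]); C[n]=arm.calibration(n)
def cost(p,ns=B): return sum(np.abs(render(C[n],p)-M[n]).sum() for n in ns)+1e4*max(0,-p[3])
best=None
for y0 in (.6,.8,1.0):
  for t0 in(.08,.2):
      s0=np.array([.51,-.034,y0,t0])
      r=minimize(cost,s0,method="Nelder-Mead",options=dict(initial_simplex=np.vstack([s0,s0+np.diag([.02,.02,.2,.06])]),maxiter=400,xatol=1e-4,fatol=.1))
      print(np.round(r.x,4),round(r.fun), [round(cost(r.x,[n])) for n in B])
      if best is None or r.fun<best.fun: best=r
p=best.x; print(np.round(model(p)[1],4))
ims=[]
for n in B:
    im=cv2.imread(f"pics/{n}{tag}.png"); l,t,r,b=B[n]
    big=cv2.resize(im[t:b,l:r],None,fx=4,fy=4,interpolation=cv2.INTER_CUBIC)
    for P in model(p)[0]:
        c=cv2.convexHull(proj(C[n],P).astype(np.float32)).reshape(-1,2)
        cv2.polylines(big,[((c-[l,t]+.5)*4).astype(np.int32)],1,(0,255,0),1)
    u=proj(C[n],model(p)[1][:1])[0]; cv2.circle(big,tuple(int(v) for v in (u-[l,t]+.5)*4),4,(255,255,0),-1)
    ims.append(cv2.resize(big,(400,380)))
cv2.imwrite(f"pics/fit{tag}.png",np.hstack(ims))
E
python3 fit.py 0
```

```text
[ 0.5091 -0.0345  0.7578  0.1075] 955 [333, 621]
[ 0.5094 -0.0346  0.744   0.1049] 953 [327, 626]
[ 0.5092 -0.0347  0.7432  0.1101] 955 [329, 625]
[ 0.5091 -0.0355  0.7414  0.1156] 954 [318, 637]
[ 0.5089 -0.0349  0.7505  0.1173] 955 [326, 630]
[ 0.5094 -0.0349  0.7446  0.1178] 954 [323, 631]
[[ 0.4606 -0.0795  0.0995]
 [ 0.427  -0.1105  0.1043]
 [ 0.5104 -0.0337  0.0924]
 [ 0.4266 -0.1109  0.0994]]
```

View pics/fit0.png

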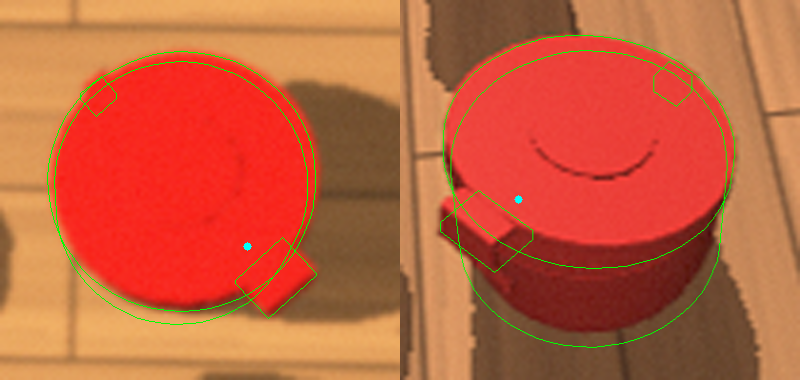

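The fit is biased because the tub tapers, so I refit using only the bright top face of the lid plus its ear.

```bash
cat > fit2.py <<'E'
from h import *
import h,sys
tag=sys.argv[1]
B={"top":(260,175,360,270),"side":(225,190,330,285)}
def model(p):
    x,y,yaw,t=p
    R=np.array([[np.cos(yaw),-np.sin(yaw),0],[np.sin(yaw),np.cos(yaw),0],[0,0,1]])
    tilt=np.array([[np.cos(t),0,np.sin(t)],[0,1,0],[-np.sin(t),0,np.cos(t)]])
    piv=np.array([.09,0,.075])
    lid=lambda P:(np.asarray(P)-piv)@tilt.T+piv
    W=lambda P:np.asarray(P)@R.T+[x,y,0]
    return [W(lid(circ(.094,.083))),W(lid([[sx,sy,.080] for sx in(-.08,-.114) for sy in(-.0225,.0225)]))],W(lid([[-.068,0,.083],[-.114,0,.08],[0,0,.083]]))
h.model=model
M={};C={}
for n in B:
    im=cv2.imread(f"pics/{n}{tag}.png")[:,:,::-1]; m=redmask(im,B[n])*(im[:,:,0]>185)
    M[n]=m; C[n]=arm.calibration(n); print(n,m.sum(),np.percentile(im[:,:,0][m>0],[1,10,50,90]))
def cost(p,ns=B): return sum(np.abs(h.render(C[n],p)-M[n]).sum() for n in ns)+1e4*max(0,-p[3])
best=None
for y0 in (.6,.9):
  for t0 in(.05,.12,.2):
      s0=np.array([.51,-.034,y0,t0])
      r=minimize(cost,s0,method="Nelder-Mead",options=dict(initial_simplex=np.vstack([s0,s0+np.diag([.02,.02,.2,.06])]),maxiter=400,xatol=1e-4,fatol=.1))
      print(np.round(r.x,4),round(r.fun), [round(cost(r.x,[n])) for n in B])
      if best is None or r.fun<best.fun: best=r
p=best.x; print(np.round(model(p)[1],4))
ims=[]
for n in B:
    im=cv2.imread(f"pics/{n}{tag}.png"); l,t,r,b=B[n]
    big=cv2.resize(im[t:b,l:r],None,fx=4,fy=4,interpolation=cv2.INTER_CUBIC)
    for P in model(p)[0]:
        c=cv2.convexHull(proj(C[n],P).astype(np.float32)).reshape(-1,2)
        cv2.polylines(big,[((c-[l,t]+.5)*4).astype(np.int32)],1,(0,255,0),1)
    u=proj(C[n],model(p)[1][:1])[0]; cv2.circle(big,tuple(int(v) for v in (u-[l,t]+.5)*4),4,(255,255,0),-1)
    ims.append(cv2.resize(big,(400,380)))
cv2.imwrite(f"pics/lfit{tag}.png",np.hstack(ims))
E
python3 fit2.py 0
```

```text
top 3376.0 [212.75 246.   249.   249.  ]
side 3152.0 [206. 234. 237. 240.]
[ 0.5076 -0.038   0.7137  0.2034] 281 [123, 159]
[ 0.5073 -0.0375  0.7141  0.2006] 278 [116, 163]
[ 0.5075 -0.0382  0.7196  0.2049] 278 [124, 154]
[ 0.5078 -0.0379  0.7074  0.2019] 281 [124, 157]
[ 0.5075 -0.0376  0.7113  0.2013] 275 [116, 159]
[ 0.5075 -0.0376  0.7119  0.2011] 275 [116, 159]
[[ 0.4596 -0.0789  0.1144]
 [ 0.4251 -0.1088  0.1206]
 [ 0.5101 -0.0354  0.1008]]
```

View pics/lfit0.png

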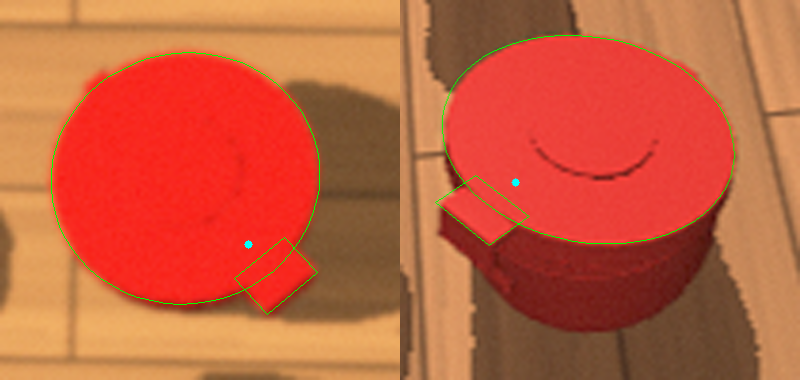

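The fit is good in both views. Tilt is 0.20 rad, inside the stated 0.13–0.22, and the press point is at about (0.460, -0.079, 0.114). With the lid home it would be at (0.456, -0.082, 0.083). Next is the shift in tool axes.

```bash
python3 - <<'E'
from h import *
from scipy.spatial.transform import Rotation as Rn
s=arm.observe(); R=Rn.from_rotvec(s["eef_rot"]).as_matrix(); print(np.round(R,3), s["t"])
for tgt in ([.458,-.080,.292],[.457,-.081,.2]): print(np.round(R.T@(np.array(tgt)-s["position"])*1000))
# tub location from top: pixel of lid centre on z=.12
c=arm.calibration("top");K=c["intrinsics"];T=np.array(c["world_to_cam"])
for px,z in (((192,233),.12),((168,237),.14)):
    d=np.array([(px[0]-K[0][2])/K[0][0],-(px[1]-K[1][2])/K[1][1],-1]); o=-T[:3,:3].T@T[:3,3]; d=T[:3,:3].T@d; print(np.round(o+d*(z-o[2])/d[2],3))
E
```

```text
[[ 0.441 -0.    -0.897]
 [ 0.897 -0.     0.441]
 [-0.    -1.    -0.   ]] 0.4
[-495.    0. -446.]
[-496.   92. -446.]
[0.458 0.275 0.12 ]
[0.442 0.335 0.14 ]
```

Tool y points straight down, tool x is (0.44, 0.90, 0) and tool z is (-0.90, 0.44, 0). The transfer runs at constant height, with the tips at about 0.21 m. That clears the narrow tub, whose top is about 0.14 m. I shut the fingers on the way.

```bash
python3 -m pendant '0 -37 0 -33 0; 0 -74 0 -67 0; 0 -111 0 -100 0; 0 -149 0 -134 0; 0 -186 0 -167 0' 20; python3 -m pendant '0 -37 0 -33 0; 0 -74 0 -67 0; 0 -111 0 -100 0; 0 -149 0 -134 0; 0 -186 0 -167 0'; python3 -m pendant '0 -31 0 -28 0; 0 -62 0 -56 0; 0 -93 0 -84 0; 0 -123 0 -112 0; 0 -123 0 -112 0'
```

```text
t: 1.02
position: [0.3437, 0.3188, 0.2923]
eef_rot: [-1.391, -0.867, 0.866]
contact_force: [0.6, -0.5, 0.4]
gripper_width: 0.044
t: 1.65
position: [0.4116, 0.0781, 0.2925]
eef_rot: [-1.392, -0.867, 0.866]
contact_force: [0.8, 0.7, 0.5]
gripper_width: 0.0005
t: 2.28
position: [0.4584, -0.0822, 0.2923]
eef_rot: [-1.393, -0.865, 0.864]
contact_force: [0.0, 0.8, -0.5]
gripper_width: 0.0003
```

```bash
python3 -m pendant '0 0 30 0 0; 0 0 60 0 0; 0 0 85 0 0; 0 0 85 0 0'; python3 - <<'E'
from h import *
ims=[]
for n,(l,t,r,b) in {"top":(240,160,380,280),"side":(200,130,340,280)}.items():
    im=arm.get_image(n)[:,:,::-1]; cv2.imwrite(f"pics/{n}1.png",im); ims.append(cv2.resize(im[t:b,l:r],(400,400)))
cv2.imwrite("pics/c1.png",np.hstack(ims))
E
```

```text
t: 2.78
position: [0.4566, -0.0792, 0.2062]
eef_rot: [-1.389, -0.865, 0.868]
contact_force: [0.1, -0.2, 0.3]
gripper_width: 0.0006
```

View pics/c1.png

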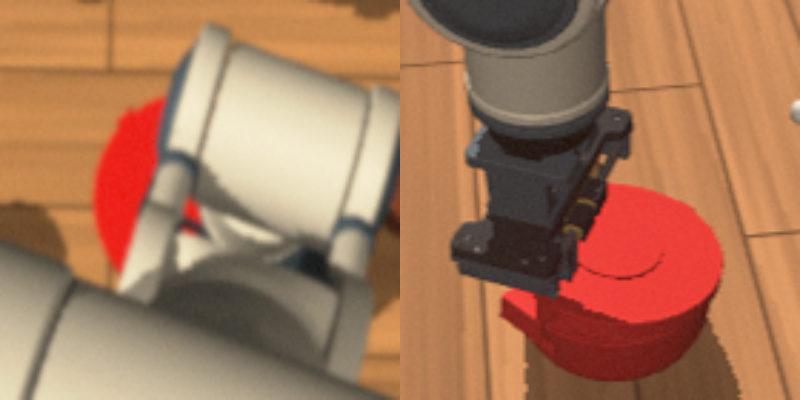

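The side view shows the closed fingers over the lid's tab side, just above it. I descend gently and watch the force.

```bash
python3 -m pendant '0 0 5 0 0; 0 0 10 0 0; 0 0 14 0 0; 0 0 17 0 0; 0 0 20 0 0'; python3 -m pendant '0 0 3 0 0; 0 0 6 0 0; 0 0 9 0 0; 0 0 12 0 0; 0 0 12 0 0'
```

```text
t: 3.5
position: [0.4574, -0.0802, 0.1872]
eef_rot: [-1.391, -0.866, 0.867]
contact_force: [-2.3, -2.3, 7.1]
gripper_width: 0.0005
t: 4.12
position: [0.4574, -0.0802, 0.1751]
eef_rot: [-1.391, -0.866, 0.867]
contact_force: [-0.6, -0.8, 0.8]
gripper_width: 0.0002
```

```bash
python3 -m pendant '0 0 3 0 0; 0 0 6 0 0; 0 0 9 0 0; 0 0 11 0 0'; python3 -m pendant '0 0 1.5 0 0; 0 0 3 0 0; 0 0 3 0 0'
```

```text
t: 4.62
position: [0.4574, -0.0802, 0.1641]
eef_rot: [-1.391, -0.866, 0.867]
contact_force: [-3.3, -2.6, 7.2]
gripper_width: 0.0006
t: 5.0
position: [0.4574, -0.0802, 0.1613]
eef_rot: [-1.391, -0.866, 0.867]
contact_force: [-4.6, -3.6, 8.5]
gripper_width: 0.0006
```

```bash
python3 -m pendant '0 0 1 0 0; 0 0 2 0 0; 0 0 2 0 0'; python3 -m pendant '0 0 0.5 0 0; 0 0 1 0 0; 0 0 1 0 0'
```

```text
t: 5.38
position: [0.4574, -0.0803, 0.1606]
eef_rot: [-1.392, -0.867, 0.867]
contact_force: [-12.7, -2.2, 45.7]
gripper_width: 0.0005
t: 5.75
position: [0.4574, -0.0803, 0.1603]
eef_rot: [-1.393, -0.867, 0.866]
contact_force: [-17.8, -1.8, 67.0]
gripper_width: 0.0006
```

The firm stop shows at tip z ≈ 0.083, which matches the home height. I retract straight up, then away, and check.

```bash
python3 -m pendant '0 0 -3 0 0; 0 0 -15 0 0; 0 0 -50 0 0; 0 0 -90 0 0; 0 0 -130 0 0'; python3 -m pendant '0 37 0 33 0; 0 74 0 67 0; 0 111 0 100 0; 0 149 0 134 0; 0 186 0 167 0';python3 -m pendant '0 37 0 33 0; 0 74 0 67 0; 0 111 0 100 0; 0 149 0 134 0; 0 149 0 134 0'; python3 - <<'E'
from h import *
for n in("top","side"):
    cv2.imwrite(f"pics/{n}2.png",arm.get_image(n)[:,:,::-1])
s=arm.observe();print(s["t"],s["contact_force"],s["qvel"].round(3))
a0=[cv2.imread(f"pics/{n}0.png") for n in("top","side")];a1=[cv2.imread(f"pics/{n}2.png") for n in("top","side")]
for n,b in (("top",(155,205,222,262)),("side",(215,105,275,182))):
    x,y=[cv2.imread(f"pics/{n}{k}.png")[:,:,::-1] for k in (0,2)]
    m,k=redmask(x,b),redmask(y,b); print(n,"tub mask",m.sum(),k.sum(),np.abs(m-k).sum())
E
python3 fit2.py 2
```

```text
t: 6.38
position: [0.4575, -0.0799, 0.2899]
eef_rot: [-1.391, -0.867, 0.866]
contact_force: [0.4, -0.1, -0.2]
gripper_width: 0.0005
t: 7.0
position: [0.3892, 0.1621, 0.2887]
eef_rot: [-1.391, -0.867, 0.866]
contact_force: [0.8, 0.5, 0.1]
gripper_width: 0.0004
t: 7.62
position: [0.3342, 0.356, 0.2885]
eef_rot: [-1.389, -0.87, 0.869]
contact_force: [0.5, 0.0, -0.4]
gripper_width: 0.0003
7.725 [ 0.25017196 -0.25920201  0.00652582] [-0.032 -0.01   0.013 -0.001 -0.002 -0.003]
top tub mask 1629.0 1626.0 7.0
side tub mask 1493.0 1449.0 334.0
top 3407.0 [226. 246. 248. 249.]
side 2952.0 [201. 236. 238. 240.]
[ 0.5096 -0.0374  0.705   0.0255] 924 [153, 771]
[ 0.5084 -0.0376  0.715   0.0259] 920 [150, 771]
[ 0.5092 -0.0366  0.711   0.0137] 923 [147, 776]
[ 0.509  -0.0376  0.7142  0.0256] 922 [154, 768]
[ 0.5091 -0.0373  0.71    0.0228] 920 [151, 769]
[ 0.5091 -0.0373  0.7092  0.0244] 923 [150, 773]
[[ 0.4577 -0.0815  0.0866]
 [ 0.4227 -0.1115  0.0847]
 [ 0.5092 -0.0372  0.0851]]
```

```bash
python3 -c "
import cv2,numpy as np
a=cv2.imread('pics/lfit2.png');b=np.hstack([cv2.resize(cv2.imread('pics/%s2.png'%n),(400,220*400//400)) for n in('top','side')]);cv2.imwrite('pics/v2.png',np.vstack([a,b]))"
```

```text
(no output)
```

View pics/v2.png

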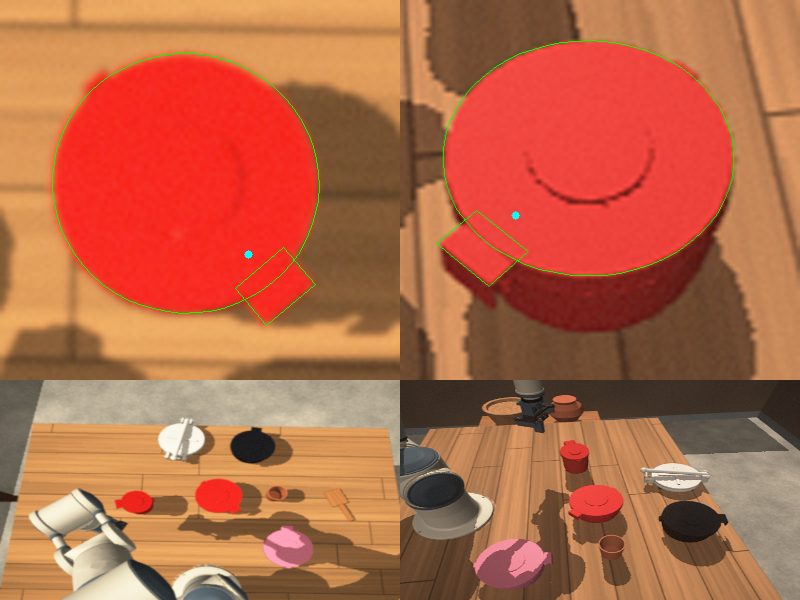

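```bash
sed -i 's/g<.3\*r)&(b<.3\*r/g<.42*r)\&(b<.42*r/' h.py; python3 fit2.py 2; python3 - <<'E'
from h import *
for n,b in (("top",(155,205,222,262)),("side",(215,105,275,182))):
    x,y=[cv2.imread(f"pics/{n}{k}.png")[:,:,::-1] for k in (0,2)]
    m,k=redmask(x,b),redmask(y,b); print(n,"tub mask",m.sum(),k.sum(),np.abs(m-k).sum())
E
```

```text
top 3511.0 [212.1 245.  248.  249. ]
side 3612.0 [201. 236. 238. 241.]
[ 0.5094 -0.0363  0.7083  0.0138] 206 [83, 122]
[ 0.5091 -0.0365  0.7116  0.016 ] 204 [80, 124]
[ 0.5096 -0.0365  0.7125  0.0155] 207 [86, 121]
[ 0.5092 -0.0365  0.7106  0.0153] 205 [82, 123]
[ 0.5095 -0.0366  0.7092  0.015 ] 207 [84, 124]
[ 0.5088 -0.0365  0.7174  0.0142] 208 [82, 127]
[[ 0.4577 -0.0808  0.0855]
 [ 0.4228 -0.1108  0.0833]
 [ 0.5092 -0.0364  0.0844]]
top tub mask 1725.0 1727.0 10.0
side tub mask 1971.0 1972.0 5.0
```

The fitted tilt is about 0.015 rad, the warmer has moved about 2 mm, and the narrow tub is unchanged in both views. I let the arm settle, then hand in.

```bash
python3 -m pendant '0 0 0 0 0; 0 0 0 0 0; 0 0 0 0 0' && python3 -c "
from workcell import arm
print(arm.sign_off())"
```

```text
t: 8.1
position: [0.3355, 0.3529, 0.2883]
eef_rot: [-1.392, -0.866, 0.866]
contact_force: [-0.0, 0.6, -0.7]
gripper_width: 0.0001
the job is handed in; nothing more can be done
None
```

I pressed the warmer's lid down until it met its firm stop, backed the arm clear, and handed the job in at about 8.1 s. No verdict is reported.

- **Finding it:** I fitted the lid's outline in the top and side pictures. That gave a starting tilt of about 0.20 rad and the press point near (0.46, -0.08, 0.114) m.
- **Pressing:** I pressed with the closed fingertips. The force stayed around 7–9 N on the way down, then rose sharply to 67 N vertically at a tip height of 83 mm, the stated home height.
- **Final checks:**
  - Lid tilt is about 0.015 rad; the limit is 0.035.
  - The warmer moved about 2 mm, within measuring error.
  - The narrow tub's outline is unchanged in both views, differing by 10 pixels or fewer.
  - The arm is clear of everything, with under 1 N on the wrist.
- **Checks that disagreed:**
  - My first model fit, which used the whole tub, came out wrong (0.11 rad) because the tub tapers. I replaced it with the lid-only fit.
  - The first check after pressing used too strict a colour threshold. It read 0.024 rad and showed a false 334-pixel difference on the narrow tub in the side view. Loosening the threshold cleared up both.

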